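# Refit and lock the divider strip of the buckle tray

## Robot

A 7-joint arm with a two-finger parallel gripper is mounted at the origin on the work surface. World frame = base frame: x ahead of the robot, y to its left, z up, the work surface at z = 0. Lengths are in mm, angles in rad, forces in N, time in s.
With the tool pointing down it reaches from about 400 to 900 mm from the base axis. Payload 5.6 kg.
Tool frame: the origin (TCP) lies on the centre line of the jaws, within the pads' length; the fingertips stand env.tcp_to_tips ahead of it and the grasp point (between the pads) lies 11 mm behind it (env.tcp_to_tips is the distance from the TCP to the fingertips, in mm); z points along the fingers, y is the direction in which the jaws open and shut (so a half turn about z gives the same grasp; the last joint's range is limited). The gripper opens to 92 mm and grips with 3 to 60 N. Pads are 20 mm wide; open, the fingers measure 128 mm over their backs; the gripper's body (75 mm by 189 mm) begins 69 mm behind the grasp point.
Start: joints at [1.214, 0.468, -0.012, 1.603, 0.006, 1.071, -0.056], TCP at [200.598, -618.279, 222.592] pointing down, gripper open.
Joint ranges: [-2.53, 2.53], [-0.31, 2.02], [-1.57, 1.55], [0.28, 2.44], [-1.29, 4.43], [0.15, 1.84], [-2.92, 2.92]. Speed limits (rad/s): [2.57, 2.57, 3.14, 3.14, 3.14, 3.14, 3.14].

## Interface

Orientations are given as a unit quaternion [w, x, y, z].
In Python, from plant import env gives the robot as it stands.
- The arm moves only by the tool arm_command, never from a script. Its argument "moves" is a list that holds one entry, the list of rows, each a list of 5 numbers: the shift along the tool's x, y, z in m, then the turn about the tool's z in degrees, then the opening in per cent of the stroke, from 0 (shut) to 100 (fully open). In form: [[[tx, ty, tz, roll, gripper], ...]]. A call has 1 to 20 rows; each row shifts and turns the commanded pose from where the row before left it, along the tool's axes as they then stand; what a row does not reach is not made up. A row lasts 1/8 s, in which the tool goes at most 62.5 mm and 10.7 degrees, less where a joint would pass 70% of its speed; a pose out of reach is approached as far as the arm can. A call with a gripper value outside its range is refused whole. The fingers move at their own pace and stop on an object; the grip force is fixed at half the most. Time passes only in rows, so rows that do not move let the fingers close. It gives the time, the measured TCP pose, the force and the opening at its end, in the units of the state.
- env.get_state(): the state, without advancing time (a new reading comes with each control period).
- env.snapshot(name): name is "scene" or "side" or "wrist"; returns (picture, depth): 420x560x3 uint8, red, green, blue; 420x560 float32, mm along the optical axis (not along the pixel's ray), 0 where there is no reading.
- env.camera_info(name): a dict with "K" (3x3 intrinsics, pixels), "position" and "rotation" of the camera in the world. Camera axes: x right, y up, looking along -z (the intrinsics and any distortion apply to the point x, -y, -z); pixel columns grow to the right and rows downward; lengths in mm; the calibration is good to about 2 mm. The wrist camera is an equidistant fisheye: a pixel r from the principal point sees the ray r / f radians off the axis. A picture is of the moment at which its call begins: read the wrist's pose just before it. camera_info takes no time and is no camera call; for the wrist camera it gives the pose at the moment of the call.
- env.hand_in(): hands the job in, once; it reports no verdict.
Trained networks look in the newest picture that a camera, given by its name, has taken for a name from the list of things; names that differ only in an ending like _2 or _b are one class to them, and where a whole thing is asked for, a point or a joint stands for the part that bears it (a point fixed in the world has none). Each returns a list of dicts, best first, with "confidence" (0 to 1); they miss things now and then, are a little off and sometimes report something else, mostly with a low value. They report only what shows in the picture. A call takes as long as a camera call. They do not tell look-alikes from the thing itself.
- env.search_frame(camera, query): "rect" ([left, top, right, bottom] in pixels, round what is visible of it).
The state is a dict: "t": time; "joints": joint angles; "dq": joint speeds; "effort": joint torques, N m; "eef_pos": TCP position; "eef_rot": TCP orientation; "force": force on the tool from outside, world axes, zero at the start; "moment": the same for the moment, N m; "width": opening from 0.0 (shut) to 1.0 (fully open).
Only numpy, scipy, OpenCV 4.12 (cv2) and the standard library are available. Lean on these libraries where they do the work, as an engineer would, in place of code of your own. Each camera call takes 0.05 s, during which the arm holds its last target.

## Task

Take the five-tongued divider strip out of its wooden stand and lower it gently into the slotted ridge of the buckle tray, each tongue in its own slot, until it sits fully home with its bar flat on the ridge; feel for the slots without forcing it, as a push of over 40 N would bend the tongues. Then turn the keeper over the end of the bar to lock it, let go, and leave everything else on the counter where it is.

Things in the scene. Friction and masses are not known exactly. Their poses are not given: they have to be found in the camera images.
- comb: divider strip: bare aluminium comb. Bar 150 mm long (its y) x 20 wide (x) x 12 high; origin: centre of the bar's underside, z up. Five tongues hang 22 mm below the bar, each 6 mm thick (x), 10 wide (y), 28 apart (y = -56 to 56), tips rounded across x only. About 0.15 kg. Either way round fits. Starts upright, its bar resting on the stand's top.
- grip_tab (a point): centre of the strip's upright grip tab, on top of the middle of its bar, 29.5 mm above the strip's origin; the tab is 12 mm thick (strip x), 30 mm wide (y), 35 mm high. Axes as the strip's.
- stand: fixed wooden block 60 mm (x) x 180 mm (y) x 40 mm high with a groove 12 mm wide and 28 mm deep along its y in the top, open at both ends, in which the strip's tongues hang. Origin: centre of its underside.
- tray: fixed grey small-goods tray 200 mm (x) x 236 mm (y), rim 24 mm high; origin: centre of its underside, z up. A black slotted ridge runs along its middle (its y). The keeper's post stands beyond its +y rim. With the strip fully home its bar rests on the ridge, the strip's origin 34 mm above the tray's.
- ridge_line (a point): tray's middle at the height of the ridge's top (34 mm above the tray's origin). Ridge 24 mm wide, 166 long (tray y), five slots 28 mm apart, each 9 mm across x, 13 along y, 28 deep. It is centred in x, but is clamped 3 to 19 mm from this point towards the keeper (+y); that offset is NOT measured: feel or look for the slots. The clamp holds: it cannot be pushed along.
- keeper (a joint): flat steel blade turning level on its post; stays where it is left. 0: points along tray +x (open), starts 0 to 0.45; 1.57: turned clockwise seen from above, it points along tray -y over the end of the bar (locked); stop at 1.65. Its underside passes 2 mm over a strip that is fully home; it cannot close over one that stands higher.
- keeper_pivot (a point): fixed pivot of the keeper, on the tray at x 0, y 128 mm, at the height of the blade's underside (48 mm above the tray's origin). Blade 16 mm wide, 5 thick, reaching 60 mm from here. Axes as the tray's.
- keeper_pin (a point): a point on the keeper's upright steel grip pin, 46 mm from the pivot; pin 12 mm in diameter, its foot 13 mm below this point and its top 14 mm above it. Turning takes about 1 N here.
- spare: spare short divider strip with only three tongues, lying on its side, aluminium, 94 x 69 mm, 20 mm high; not needed. Origin: in the middle of its bar's underside, 10 mm above the counter.
- buckle: loose brass belt buckle lying in the tray, 40 x 44 x 6 mm; leave it there. Origin: centre of its underside.
- tin: round boot-polish tin, 76 mm across, 28 mm high. Origin: centre of its underside.
- brush: shoe brush with wooden back, 45 x 150 mm, 42 mm high. Origin: centre of its underside.
- cup: open steel cup, 80 mm across, 90 mm high. Origin: centre of its underside.
Mind the look-alikes: they are no part of the job. Leave any orange or yellow look-alike of the comb alone.

How it is judged (in metres and radians):
On the way, in this order (a step that is already met when the one before it is completed fails the run):
1. the strip is lifted clear of its stand (z of comb in the frame of stand above 0.065 m), for 0.1 s.
2. the strip is fully home in the ridge, all tongues in their slots, with the keeper still open (z of comb in the frame of tray between 0.03 and 0.036 m and x of comb in the frame of tray between -0.005 and 0.005 m and y of comb in the frame of tray between -0.001 and 0.023 m and angle between the y axis of comb and the y axis of tray, either way round below 0.06 rad and angle between comb's own z axis and vertical below 0.05 rad and value of joint keeper below 0.8 rad), for 0.2 s.
3. the keeper is turned over the end of the bar (z of comb in the frame of tray between 0.03 and 0.036 m and x of comb in the frame of tray between -0.005 and 0.005 m and y of comb in the frame of tray between -0.001 and 0.023 m and angle between the y axis of comb and the y axis of tray, either way round below 0.06 rad and angle between comb's own z axis and vertical below 0.05 rad and value of joint keeper above 1.35 rad), for 0.2 s.
At the end, for the whole second after the job is handed in: The strip is at rest in the ridge, its origin at most 36 mm above the tray's (34 when home), within 5 mm of the ridge line and -1 to +23 mm along it from the tray's middle, parallel within 0.06 rad, upright within 0.05 rad; the keeper is turned past 1.35 rad over its end (all of step 3 and linear speed of comb below 0.02 m/s); the robot touches nothing.
It fails at once if the strip is pressed against the tray, ridge or keeper with more than 40 N (contact force between comb and tray above 40 N).
It fails at once if a bystander (spare strip, buckle, tin, brush or cup) is shifted by more than 30 mm (distance of any of spare, buckle, tin, brush, cup from where it was at the start of the episode above 0.03 m).
It also fails if it takes over 64 s, if anything falls off the work surface, if the arm or the gripper's body presses on something with over 40 N, if the wrist force passes 120 N, or if a joint passes its speed limit or range.

## Working session

There is one attempt and no reset: what is moved stays moved. The work goes in short steps, Python scripts to look and compute and a tool call to move; the robot and the scene stay as the last step left them, time stands still between calls to the robot, and variables do not carry over. Pictures are saved under pics/ and viewed, and the job is handed in when it is done.

Besides the shell and the picture viewer there is one more tool, called after ">>>" as a command line: name --argument value ..., lists and objects as JSON in quotes. arm_command: Moves the arm, as the interface text tells. Its arguments: {"type":"object","properties":{"moves":{"type":"array","items":{"type":"array","items":{"type":"array","items":{"type":"number"}}}}},"required":["moves"]}

```bash
ls; mkdir -p pics; cat > h.py <<'E'
import numpy as np, cv2
from plant import env
def snap(n,f):
    ci=env.camera_info(n); im,d=env.snapshot(n)
    cv2.imwrite('pics/%s.png'%f,im[:,:,::-1]); np.savez('pics/%s.npz'%f,im=im,d=d,K=ci['K'],p=ci['position'],R=ci['rotation'])
    return im,d,ci
E
python3 - <<'E'
from h import *
s=env.get_state(); print(s, env.tcp_to_tips)
for n in ['scene','side','wrist']:
    im,d,ci=snap(n,n+'0'); print(n,ci)
    if n=='scene' or n=='side':
        for q in ['comb','grip_tab','stand','tray','keeper','keeper_pin','spare']:
            print(q,[(r['rect'],round(r['confidence'],2)) for r in env.search_frame(n,q)[:3]])
print(env.get_state()['t'])
E
```

```text
pics
{'t': 0.0, 'joints': array([ 1.2139972 ,  0.46839463, -0.01158913,  1.60358675,  0.00600347,
        1.07142473, -0.05632431]), 'dq': array([-4.07832070e-04, -7.18372882e-06,  9.66906019e-04, -8.66911158e-04,
        1.01320458e-03,  1.85128674e-03, -6.56296031e-04]), 'effort': array([-3.88896597e-04, -5.20567095e+01, -1.25659694e-02, -2.43741238e+01,
       -5.65338065e-02,  1.74196641e-02,  1.77345109e-04]), 'eef_pos': array([ 200.39027078, -617.74904352,  221.64428797]), 'eef_rot': array([-8.65790246e-04,  9.87723839e-01,  1.56207640e-01, -2.04472514e-04]), 'force': array([ 0.21241426,  0.00691784, -0.25640427]), 'moment': array([-0.01647713, -0.02456586, -0.0298389 ]), 'width': 0.998586615248181} 8.0
scene {'K': array([[409.66382388,   0.        , 284.07487484],
       [  0.        , 409.66382388, 207.08372967],
       [  0.        ,   0.        ,   1.        ]]), 'position': array([1021.6033511 ,  304.41380927,  940.49079432]), 'rotation': array([0.44931722, 0.13303168, 0.24241971, 0.84949943])}
comb [([164.6, 191.7, 211.6, 220.1], 0.98), ([205.6, 151.2, 248.8, 181.6], 0.95
[... 970 characters left out ...]
 0.86), ([272.7, 177.9, 294.0, 205.3], 0.66), ([310.8, 183.7, 332.2, 204.6], 0.58)]
stand [([298.2, 187.9, 337.3, 222.9], 0.96), ([219.3, 217.0, 243.8, 228.6], 0.47)]
tray [([232.2, 231.6, 316.6, 297.5], 0.76)]
keeper [([245.6, 264.7, 271.3, 284.1], 0.66), ([357.2, 173.1, 380.4, 189.8], 0.36)]
keeper_pin [([242.9, 262.8, 270.1, 284.5], 0.52)]
spare [([219.9, 214.9, 245.5, 227.5], 0.62)]
wrist {'K': array([[325.1922621 ,   0.        , 280.44843055],
       [  0.        , 325.1922621 , 206.30946163],
       [  0.        ,   0.        ,   1.        ]]), 'position': array([ 264.56279705, -598.08813739,  384.64879185]), 'rotation': array([ 0.80312184, -0.09730276,  0.07040423, -0.58358437])}
0.85
```

View pics/scene0.png

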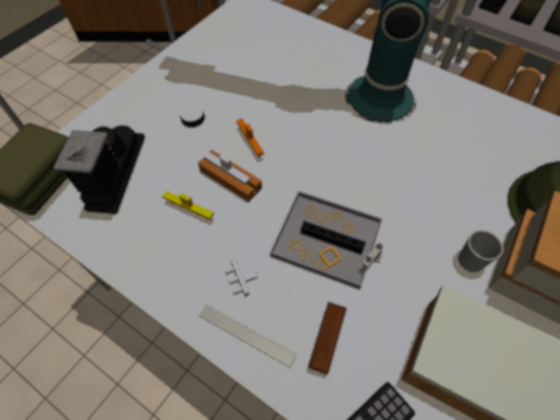

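View pics/side0.png

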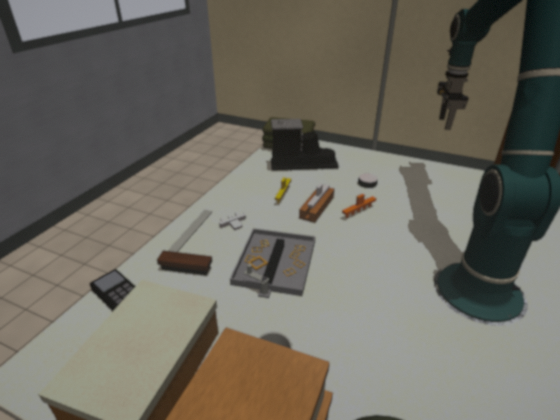

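View pics/wrist0.png

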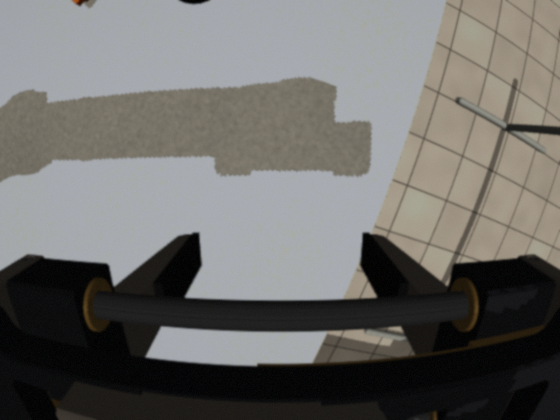

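```bash
python3 - <<'E'
import cv2
a=cv2.imread('pics/scene0.png')[95:305,155:395]; cv2.imwrite('pics/c0.png',cv2.resize(a,None,fx=3.3,fy=2.85,interpolation=cv2.INTER_CUBIC)[:600,:800])
a=cv2.imread('pics/side0.png')[165:305,205:385]; cv2.imwrite('pics/c1.png',cv2.resize(a,None,fx=4.2,fy=4.2,interpolation=cv2.INTER_CUBIC))
E
```

```text
(no output)
```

View pics/c0.png

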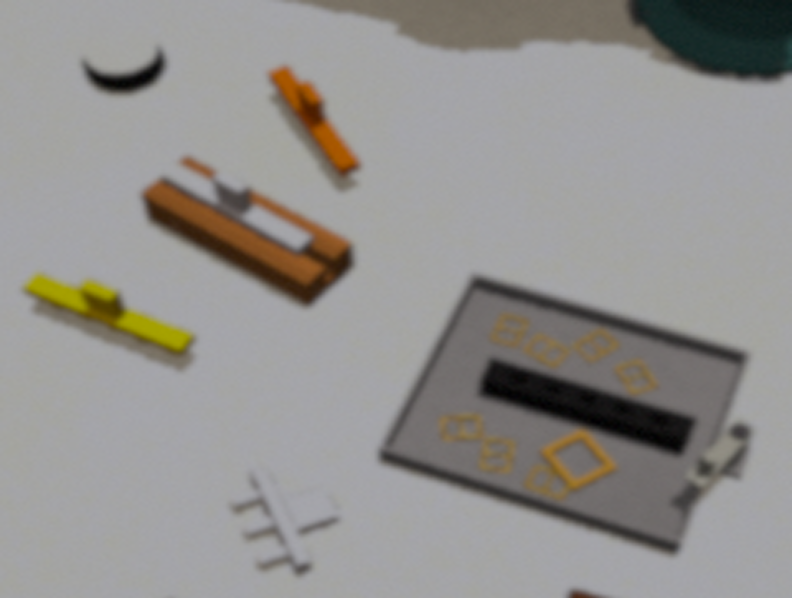

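View pics/c1.png

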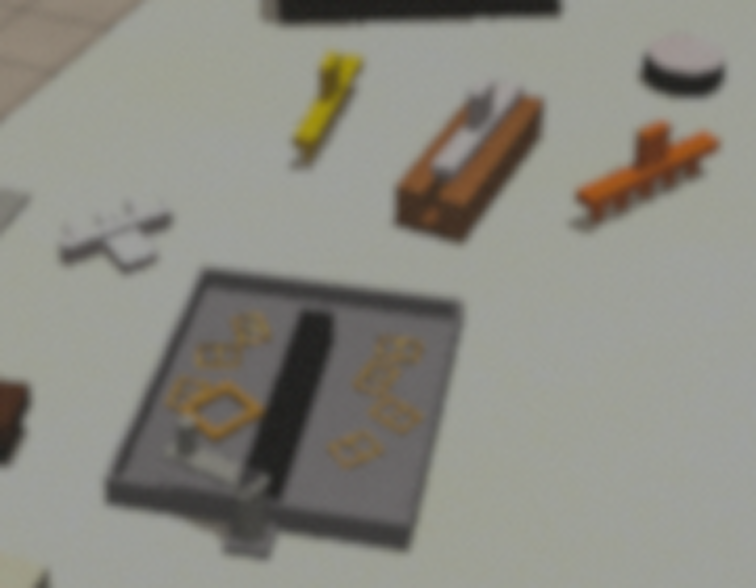

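The scene picture shows three five-tongued candidates. The bare aluminium strip sits in the wooden stand at scene (228,166). The yellow one at (188,206) and the orange one at (250,137) lie outside the stand. The aluminium one fits the description, and the enlarged crop confirms it. The three-tongued spare is at (242,276), and the tray is at (328,240) with the keeper at (372,257), open towards the camera.

```bash
cat >> h.py <<'E'
from scipy.spatial.transform import Rotation as Rot
def qR(q): return Rot.from_quat([q[1],q[2],q[3],q[0]]).as_matrix()
def rays(uv,K,q,fish=False):
    uv=np.atleast_2d(uv).astype(float)
    a=(uv[:,0]-K[0,2])/K[0,0]; b=(uv[:,1]-K[1,2])/K[1,1]
    if fish:
        r=np.hypot(a,b)+1e-12; s=np.sin(r)/r; v=np.stack([a*s,-b*s,-np.cos(r)],1)
    else: v=np.stack([a,-b,-np.ones_like(a)],1)
    return v@qR(q).T
def on_z(uv,z,n,fish=False):
    K,p,q=n['K'],n['p'],n['R']; v=rays(uv,K,q,fish)
    return p+v*((z-p[2])/v[:,2])[:,None]
def cloud(n,fish=False):
    d=n['d']; h,w=d.shape; u,v=np.meshgrid(np.arange(w),np.arange(h))
    uv=np.stack([u.ravel(),v.ravel()],1)
    ry=rays(uv,n['K'],n['R'],fish); f=-qR(n['R'])[:,2]
    return (n['p']+ry*(d.ravel()/(ry@f))[:,None]).reshape(h,w,3)
def proj(P,K,p,q,fish=False):
    c=(np.atleast_2d(P)-p)@qR(q); x,y,z=c[:,0],-c[:,1],-c[:,2]
    if fish:
        r=np.hypot(x,y); t=np.arctan2(r,z); s=t/(r+1e-12)
        return np.stack([K[0,0]*x*s+K[0,2],K[1,1]*y*s+K[1,2]],1)
    return np.stack([K[0,0]*x/z+K[0,2],K[1,1]*y/z+K[1,2]],1)
E
python3 - <<'E'
from h import *
n=np.load('pics/scene0.npz'); P=cloud(n)
for nm,u,v in [('tab',226,162),('barL',206,159),('barR',245,180),('table',300,170),('table',260,290),('ridgeL',303,229),('ridgeR',363,244),('buckle',330,249),('pin',379,248)]:
    print(nm,P[v,u].round(0))
# tray corners at z=24 : crop->px
for c in [(475,283),(745,357),(677,550),(383,457)]:
    uv=(155+c[0]/3.3,95+c[1]/2.85); print('tray corner',on_z(uv,24,n).round(0))
for c in [(145,195),(182,160),(350,248),(308,288)]:
    uv=(155+c[0]/3.3,95+c[1]/2.85); print('stand corner',on_z(uv,40,n).round(0))
for c in [(735,432),(685,500)]:
    uv=(155+c[0]/3.3,95+c[1]/2.85); print('keeper',on_z(uv,55,n).round(0))
for c in [(485,375),(692,430)]:
    uv=(155+c[0]/3.3,95+c[1]/2.85); print('ridge',on_z(uv,34,n).round(0))
E
```

```text
tab [ 543. -197.   84.]
barL [ 544. -273.   45.]
barR [ 544. -136.   52.]
table [399. -53.   0.]
table [755.  63.  -3.]
ridgeL [572.  67.  31.]
ridgeR [524. 213.  30.]
buckle [571. 149.   8.]
pin [525. 253.  56.]
tray corner [[485.  -2.  24.]]
tray corner [[433. 218.  24.]]
tray corner [[626. 262.  24.]]
tray corner [[675.  40.  24.]]
stand corner [[ 565. -281.   40.]]
stand corner [[ 513. -284.   40.]]
stand corner [[ 519. -102.   40.]]
stand corner [[ 575. -103.   40.]]
keeper [[523. 248.  55.]]
keeper [[599. 247.  55.]]
ridge [[569.  62.  34.]]
ridge [[528. 219.  34.]]
```

>>> arm_command --moves '[[[0.0365,-0.0195,0,0,100],[0.0365,-0.0195,0,0,100],[0.0365,-0.0195,0,0,100],[0.0365,-0.0195,0,0,100],[0.0365,-0.0195,0,0,100],[0.0365,-0.0195,0,0,100],[0.0365,-0.0195,0,0,100],[0.0365,-0.0195,0,0,100],[0.0365,-0.0195,0,0,100],[0.0365,-0.0195,0,0,100],[0.0365,-0.0195,0,0,100],[0.0365,-0.0195,0,0,100],[0,0,0,-10,100],[0,0,0,-10,100],[0,0,0,-10,100],[0,0,0,-10,100],[0,0,0,-10,100],[0,0,0,-10,100],[0,0,0,-10,100],[0,0,0,0,100]]]'

```text
t: 3.35
eef_pos: [544.9, -260.7, 222.5]
eef_rot: [-0.0, 0.72, 0.694, 0.0]
force: [0.8, 0.3, -0.4]
width: 1.001
```

```bash
python3 - <<'E'
from h import *
s=env.get_state(); print(s['t'],s['eef_pos'],s['joints'],qR(s['eef_rot']).round(3))
im,d,ci=snap('wrist','w1'); print(ci['position'],qR(ci['rotation']).round(3))
for q in ['comb','grip_tab','stand']: print(q,[(r['rect'],round(r['confidence'],2)) for r in env.search_frame('wrist',q)[:3]])
E
```

```text
3.35 [ 544.91782833 -260.71761146  222.54714657] [ 0.71962005  0.43377861 -0.43158449  1.69781745  0.20333039  1.05452153
  0.18483363] [[ 0.038  0.999  0.   ]
 [ 0.999 -0.038  0.   ]
 [ 0.     0.    -1.   ]]
[ 547.52145158 -194.17336789  384.59239713] [[ 0.999  0.037  0.007]
 [-0.037  0.97   0.24 ]
 [ 0.002 -0.24   0.971]]
comb [([124.8, 107.4, 185.3, 228.4], 0.85), ([379.8, 87.1, 417.7, 220.3], 0.72), ([259.6, 70.9, 282.4, 216.1], 0.57)]
grip_tab [([378.8, 85.9, 420.4, 220.1], 0.87), ([256.5, 70.1, 279.5, 211.9], 0.7), ([126.4, 109.4, 187.9, 231.9], 0.56)]
stand [([241.6, 47.7, 299.8, 214.3], 0.82)]
```

View pics/w1.png

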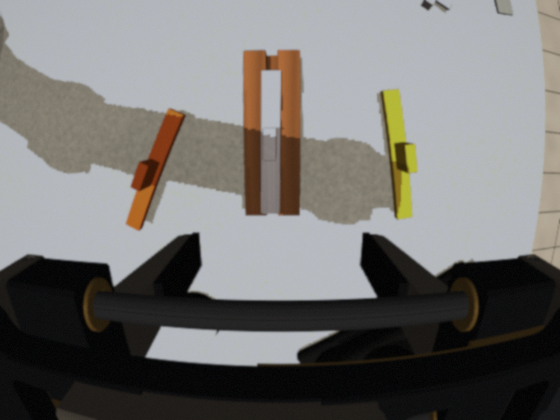

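The wrist view shows the aluminium comb in its stand at about (270,142), with orange at (155,168) and yellow at (397,153). I'll zoom in to measure.

```bash
python3 - <<'E'
from h import *
a=cv2.imread('pics/w1.png')[40:225,235:310]; cv2.imwrite('pics/c2.png',cv2.resize(a,None,fx=3.2,fy=3.2,interpolation=cv2.INTER_CUBIC))
n=np.load('pics/w1.npz'); P=cloud(n,True)
for v in range(70,216,12): print(v,[tuple(P[v,u].round(0)) for u in (255,265,269,272,280,290)])
E
```

```text
70 [(np.float64(524.0), np.float64(-131.0), np.float64(40.0)), (np.float64(534.0), np.float64(-132.0), np.float64(39.0)), (np.float64(539.0), np.float64(-134.0), np.float64(51.0)), (np.float64(542.0), np.float64(-134.0), np.float64(51.0)), (np.float64(550.0), np.float64(-134.0), np.float64(51.0)), (np.float64(560.0), np.float64(-133.0), np.float64(40.0))]
82 [(np.float64(523.0), np.float64(-144.0), np.float64(41.0)), (np.float64(534.0), np.float64(-147.0), np.float64(52.0)), (np.float64(538.0), np.float64(-147.0), np.float64(51.0)), (np.float64(541.0), np.float64(-147.0), np.float64(52.0)), (np.float64(549.0), np.float64(-147.0), np.float64(52.0)), (np.float64(560.0), np.float64(-146.0), np.float64(40.0))]
94 [(np.float64(523.0), np.float64(-157.0), np.float64(39.0)), (np.float64(534.0), np.float64(-159.0), np.float64(51.0)), (np.float64(538.0), np.float64(-159.0), np.float64(52.0)), (np.float64(541.0), np.float64(-159.0), np.float64(51.0)), (np.float64(549.0), np.float64(-160.0), np.float64(53.0)), (np.float64(559.0), np.float64(-159.0), np.float64(41.0))]
106 [(np.float64(522.0), n
[... 2861 characters left out ...]
4(517.0), np.float64(-274.0), np.float64(39.0)), (np.float64(529.0), np.float64(-271.0), np.float64(52.0)), (np.float64(533.0), np.float64(-271.0), np.float64(52.0)), (np.float64(536.0), np.float64(-271.0), np.float64(53.0)), (np.float64(545.0), np.float64(-275.0), np.float64(39.0)), (np.float64(556.0), np.float64(-275.0), np.float64(39.0))]
214 [(np.float64(517.0), np.float64(-287.0), np.float64(39.0)), (np.float64(528.0), np.float64(-287.0), np.float64(41.0)), (np.float64(530.0), np.float64(-298.0), np.float64(0.0)), (np.float64(534.0), np.float64(-298.0), np.float64(0.0)), (np.float64(544.0), np.float64(-288.0), np.float64(40.0)), (np.float64(555.0), np.float64(-288.0), np.float64(40.0))]
```

View pics/c2.png

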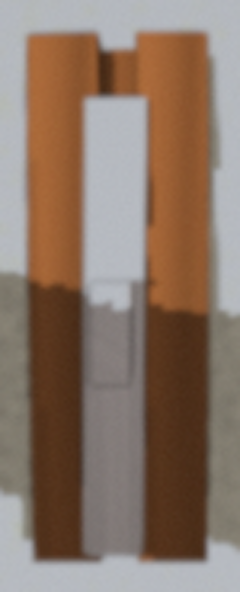

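```bash
cat >> h.py <<'E'
def rectfit(pts):
    (c,sz,a)=cv2.minAreaRect(pts[:,:2].astype(np.float32)); 
    b=cv2.boxPoints((c,sz,a)); e=[b[1]-b[0],b[2]-b[1]]; e=max(e,key=np.linalg.norm)
    return np.round(c,1),np.round(sz,1),round(((np.degrees(np.arctan2(e[1],e[0]))-90+90)%180)-90,2)
E
python3 - <<'E'
from h import *
n=np.load('pics/w1.npz'); P=cloud(n,True); m=np.zeros(P.shape[:2],bool); m[45:225,235:310]=1
z=P[...,2]
for lo,hi in [(35,45),(47,57),(80,95)]:
    q=(m&(z>lo)&(z<hi)).astype(np.uint8)
    if lo>=47: q=cv2.morphologyEx(q,cv2.MORPH_OPEN,np.ones((3,3)))
    p=P[q>0]; print(lo,len(p),rectfit(p),p.mean(0).round(1))
    for a,b in ([(-270,-240),(-180,-140)] if lo==47 else []):
        s=p[(p[:,1]>a)&(p[:,1]<b)]; print(np.percentile(s[:,0],[1,50,99]).round(1),s[:,1].mean())
E
```

```text
35 6287 (array([ 538.4, -199.3]), array([180.1,  60.8]), np.float32(-2.0)) [ 539.2 -196.9   39.9]
47 2328 (array([ 536.9, -208.9]), array([149.7,  20.4]), np.float32(-2.14)) [ 537.6 -206.6   51.9]
[525.3 534.9 544.7] -254.9350192534823
[529.3 539.3 549.4] -160.10360503107782
80 420 (array([ 537.1, -208.9]), array([29.5, 11. ]), np.float32(-2.36)) [ 537.1 -208.6   86.9]
```

>>> arm_command --moves '[[[0.0257,-0.005,0,0,60],[0.0257,-0.0049,0,0,50],[0,0,0.03,0,50],[0,0,0.03,0,50],[0,0,0.03,0,50],[0,0,0.03,0,50],[0,0,0.02,0,50],[0,0,0.0175,0,50],[0,0,0,0,50],[0,0,0,0,50]]]'

```text
t: 4.8
eef_pos: [537.6, -208.8, 65.8]
eef_rot: [0.001, 0.719, 0.695, 0.0]
force: [-0.5, -0.6, 0.8]
width: 0.499
```

```bash
python3 - <<'E'
from h import *
s=env.get_state(); print(s['t'],s['eef_pos'],s['force'],s['width'])
im,d,ci=snap('wrist','w2')
a=cv2.imread('pics/w2.png'); cv2.imwrite('pics/c3.png',a[100:400,150:430])
E
```

```text
4.8 [ 537.58173461 -208.83155109   65.80601224] [-0.51135146 -0.55598771  0.79801229] 0.4991033687782367
```

View pics/w2.png

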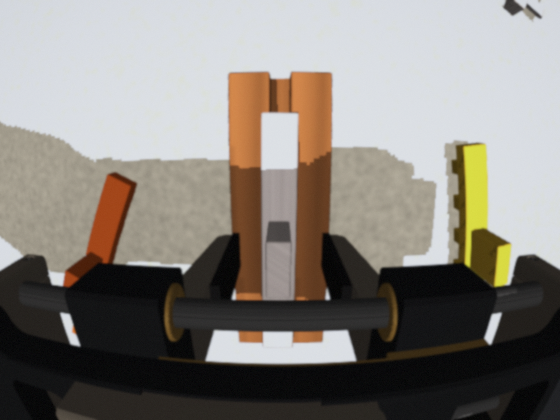

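The tab at (279,255) is centred between the fingers. Closing and lifting.

>>> arm_command --moves '[[[0,0,0,0,0],[0,0,0,0,0],[0,0,0,0,0],[0,0,0,0,0],[0,0,0,0,0],[0,0,0,0,0],[0,0,-0.01,0,0],[0,0,-0.02,0,0],[0,0,-0.03,0,0],[0,0,-0.03,0,0],[0,0,-0.03,0,0],[0,0,-0.03,0,0],[0,0,0,0,0],[0,0,0,0,0]]]'

```text
t: 6.6
eef_pos: [536.4, -208.7, 214.7]
eef_rot: [-0.0, 0.719, 0.695, -0.0]
force: [-0.7, 0.4, -1.2]
width: 0.128
```

```bash
python3 - <<'E'
from h import *
s=env.get_state(); print(s['t'],s['eef_pos'],s['force'],s['width']*92,s['joints'])
im,d,ci=snap('wrist','w3')
E
```

```text
6.6 [ 536.35428524 -208.73225064  214.74213894] [-0.6926743   0.37551481 -1.24896076] 11.78563855765592 [ 0.67150933  0.39766515 -0.4550729   1.77341956  0.20170052  1.01725237
  0.10519413]
```

View pics/w3.png

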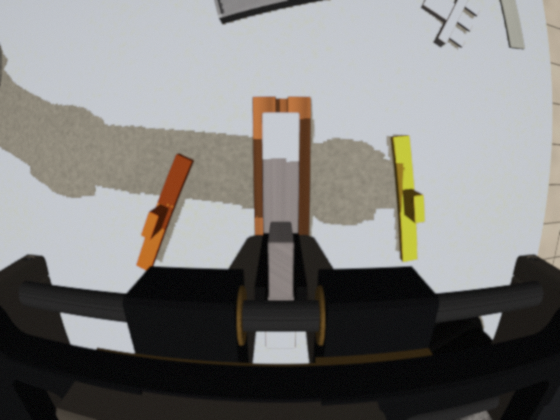

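>>> arm_command --moves '[[[0.039,0.0093,0,0,0],[0.039,0.0093,0,0,0],[0.039,0.0093,0,0,0],[0.039,0.0093,0,0,0],[0.039,0.0093,0,0,0],[0,0,0,-7.7,0],[0,0,0,-7.7,0],[0,0,0,0,0],[0,0,0,0,0]]]'

```text
t: 7.78
eef_pos: [589.9, -15.8, 214.3]
eef_rot: [-0.001, 0.621, 0.784, -0.0]
force: [0.2, -0.1, -1.3]
width: 0.128
```

```bash
python3 - <<'E'
from h import *
s=env.get_state(); print(s['t'],s['eef_pos'],s['force'],s['width']*92,qR(s['eef_rot']).round(4))
im,d,ci=snap('wrist','w4')
a=cv2.imread('pics/w4.png'); cv2.imwrite('pics/c4.png',cv2.resize(a[0:280,150:450],None,fx=2.1,fy=2.1,interpolation=cv2.INTER_CUBIC))
for q in ['keeper','keeper_pin','tray','buckle']: print(q,[(r['rect'],round(r['confidence'],2)) for r in env.search_frame('wrist',q)[:3]])
E
```

```text
7.775 [589.89136857 -15.77904947 214.27516168] [ 0.16658439 -0.08494857 -1.28520879] 11.743213262715146 [[-2.289e-01  9.735e-01 -1.400e-03]
 [ 9.735e-01  2.289e-01  2.000e-04]
 [ 5.000e-04 -1.300e-03 -1.000e+00]]
keeper []
keeper_pin []
tray [([185.4, 0.4, 365.9, 165.7], 0.56)]
buckle [([290.0, 17.3, 339.1, 67.1], 0.88)]
```

View pics/w4.png

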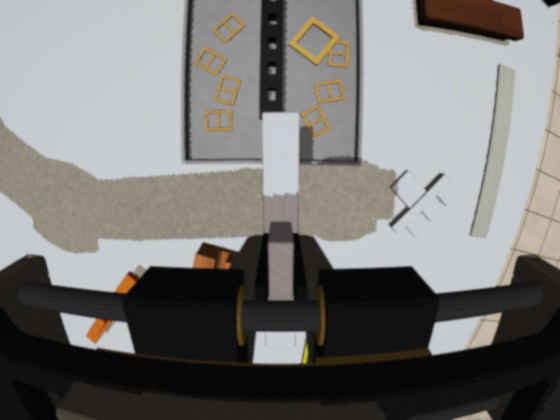

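View pics/c4.png

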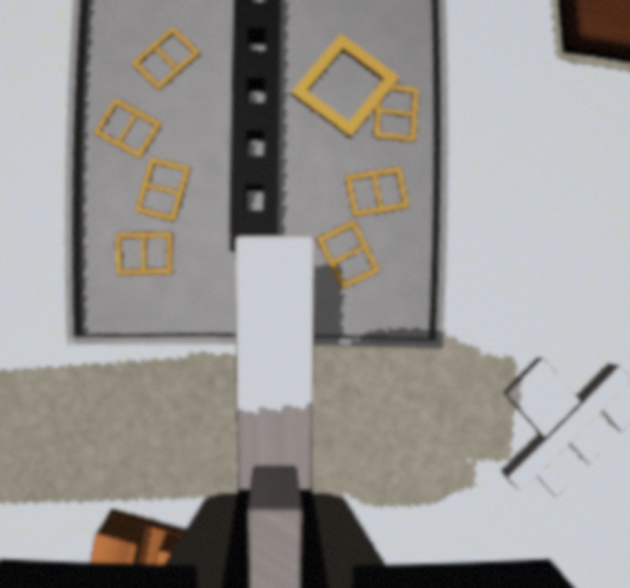

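The wrist view shows the slots in the black ridge at image column about 272, rows 17 to 95, with the comb's front end at (281,113). Measuring tray, ridge and slots from depth.

```bash
python3 - <<'E'
from h import *
n=np.load('pics/w4.npz'); P=cloud(n,True); z=P[...,2]
c=np.cos; 
yw=np.arctan2(.9735,-.2289)
ey=np.array([-.2289,.9735]); ex=np.array([.9735,.2289]); o=np.array([555,130.])
X=(P[...,:2]-o)@ex; Y=(P[...,:2]-o)@ey
# ridge top pixels
m=np.zeros(z.shape,bool); m[0:112,250:300]=1
r=m&(z>28)&(z<40)
from collections import Counter
print('ridge',r.sum(), np.median(z[r]))
for a in range(-80,60,10):
    s=r&(Y>=a)&(Y<a+10)
    if s.sum()>20: print(a,s.sum(),np.percentile(X[s],[2,50,98]).round(1))
print('ridge Ymin',np.percentile(Y[r],[0,0.5,1]))
# depth profile along the centre
col=n['im'][:,:,:].astype(int).sum(2)
for v in range(0,112,2): print(v,[int(z[v,u]) for u in range(258,292,2)],col[v,264:284:2])
E
```

```text
ridge 2248 33.87455026707343
-70 131 [-20.3  -8.9   1.5]
-60 193 [-20.3  -7.8   2.6]
-50 146 [-20.3  -6.3   2.5]
-40 207 [-20.3  -8.9   2.5]
-30 179 [-21.4  -8.9   2.5]
-20 173 [-21.4  -8.9   2.5]
-10 202 [-20.4  -8.9   2.5]
0 149 [-20.5 -11.    2.6]
10 183 [-20.5  -8.    3.6]
20 213 [-20.6  -9.    3.6]
30 125 [-19.7 -12.4   3.6]
40 191 [-19.7  -8.    3.6]
50 156 [-19.8  -8.1   3.6]
ridge Ymin [-66.02937519 -65.96012616 -64.98451521]
0 [5, 6, 33, 33, 33, 31, 4, 5, 7, 6, 33, 34, 34, 6, 5, 5, 6] [ 66  69  77 160 278 297 165  79  77 100]
2 [5, 5, 35, 33, 34, 33, 33, 34, 33, 33, 34, 34, 34, 6, 6, 6, 6] [ 75  75  70  80  91 102  80  76  71 100]
4 [5, 6, 34, 34, 34, 33, 34, 35, 34, 33, 34, 33, 33, 5, 4, 5, 7] [82 81 74 77 77 74 75 71 75 98]
6 [7, 5, 33, 33, 34, 34, 33, 33, 33, 34, 33, 34, 33, 4, 5, 5, 6] [ 71  76  78  78  77  83  77  76  76 103]
8 [4, 5, 31, 32, 33, 32, 33, 34, 33, 32, 33, 33, 34, 6, 6, 5, 5] [76 79 79 75 84 81 74 76 77 97]
10 [5, 4, 33, 34, 33, 33, 34, 34, 34, 33, 34, 33, 33, 6, 7, 5, 5] [ 79  78  83  80  83  80  83  74  80 105]
12 [6, 6, 32, 32, 33, 33, 33, 34, 32, 34, 3
[... 4653 characters left out ...]
[101  93 206 360 439 386 147  98 105 179]
100 [376, 34, 34, 33, 33, 32, 34, 33, 33, 33, 33, 33, 33, 6, 5, 6, 6] [107  93 147 215 252 227 111  92 103 179]
102 [5, 33, 33, 33, 34, 33, 34, 33, 33, 33, 33, 35, 34, 5, 4, 5, 5] [104  98 102 102 102 100 101  95 109 184]
104 [7, 34, 33, 33, 34, 33, 35, 34, 32, 34, 33, 32, 34, 6, 5, 6, 6] [105  99 102 100  99 103  91  98 101 188]
106 [4, 33, 32, 33, 32, 33, 32, 35, 36, 32, 34, 34, 5, 6, 6, 6, 6] [100  98 110  98 106 102  97 100 104 181]
108 [5, 33, 34, 34, 34, 32, 33, 34, 34, 33, 34, 35, 6, 6, 6, 5, 5] [ 96 101 101 102 101 102  99 103 106 181]
110 [4, 33, 33, 33, 34, 34, 32, 34, 35, 33, 34, 34, 7, 5, 7, 6, 6] [120 124 122 119 120 121 119 120 130 191]
```

```bash
cat > slots.py <<'E'
from h import *
def run(f,v1=112,u0=250,u1=300,o=(555,130.),ey=(-.2289,.9735)):
    n=np.load('pics/%s.npz'%f); P=cloud(n,True); z=P[...,2]; im=n['im'].astype(int).sum(2)
    ey=np.array(ey); ey/=np.hypot(*ey); ex=np.array([ey[1],-ey[0]]); o=np.array(o)
    uu,vv=np.meshgrid(np.arange(u0,u1),np.arange(0,v1))
    # project pixels onto plane z=34
    G=on_z(np.stack([uu.ravel(),vv.ravel()],1),34.,n,True)[:,:2]-o
    X=(G@ex).reshape(uu.shape); Y=(G@ey).reshape(uu.shape); Z=z[0:v1,u0:u1]
    top=((Z>31)&(Z<37)).astype(np.uint8)
    top=cv2.medianBlur(top,3)
    # outer contour rect
    cs,_=cv2.findContours(top,cv2.RETR_CCOMP,cv2.CHAIN_APPROX_NONE)
    big=max(cs,key=cv2.contourArea)
    # edges per row
    L=[];R=[]
    for v in range(v1):
        c=np.where(top[v])[0]
        if len(c)>4:
            L.append((X[v,c[0]]+X[v,c[0]-1])/2); R.append((X[v,c[-1]]+X[v,min(c[-1]+1,u1-u0-1)])/2)
    Yr=[Y[v,25] for v in range(v1) if top[v].sum()>4]
    for nm,e in (('L',L),('R',R)):
        k=np.polyfit(Yr,e,1); print(nm,'slope %.4f at0 %.2f'%tuple(k))
    lab,nl,st,ce=None,*[None]*3
    nlab,lab,st,ce=cv2.connectedComponentsWithStats(1-top,connectivity=4)
    for i in range(1,nlab):
        x,y,w,h,a=st[i]
        if 8<a<400 and w<25 and x>0 and x+w<u1-u0 and y>0:
            m=lab==i
            print('slot px',u0+x,y,w,h,'X %.1f Y %.1f  xr %.1f..%.1f yr %.1f..%.1f'%(X[m].mean(),Y[m].mean(),X[m].min(),X[m].max(),Y[m].min(),Y[m].max()))
    print('ridge near end row',np.where(top.sum(1)>4)[0].max())
if __name__=='__main__':
    import sys; run(sys.argv[1],*[int(a) for a in sys.argv[2:]])
E
python3 slots.py w4
python3 - <<'E'
from h import *
n=np.load('pics/w4.npz'); P=cloud(n,True)
T=np.array([589.9,-15.8,214.3]); ex=np.array([-.2289,.9735]); ey=np.array([.9735,.2289])
m=np.zeros(P.shape[:2],bool); m[105:225,245:320]=1
q=m&(P[...,2]>160)
Q=P[q]-T; tx=Q[:,:2]@ex; ty=Q[:,:2]@ey
print(q.sum())
for a in range(10,80,6):
    s=(tx>=a)&(tx<a+6)
    if s.sum()>5: print(a,s.sum(),np.percentile(ty[s],[1,50,99]).round(1),np.percentile(Q[s,2],[5,50,95]).round(1))
print(np.percentile(tx,[99,99.8,100]))
E
```

```text
L slope 0.0050 at0 -20.87
R slope 0.0151 at0 3.50
slot px 268 13 9 11 X -8.2 Y 36.2  xr -12.2..-3.8 yr 30.6..42.5
slot px 267 38 9 11 X -9.0 Y 7.8  xr -13.2..-4.8 yr 2.0..13.4
slot px 267 62 8 12 X -9.4 Y -19.7  xr -13.1..-5.8 yr -25.4..-13.4
slot px 267 88 8 12 X -9.4 Y -47.4  xr -13.0..-5.8 yr -53.3..-41.5
ridge near end row 111
4147
10 209 [-9.6  0.6 10.2] [-14.3 -12.9  -7.2]
16 369 [-9.5  0.6 10.1] [-14.3 -13.2 -12.1]
22 386 [-9.4  0.  10. ] [-14.3 -13.2 -12.3]
28 371 [-9.3  0.6 10. ] [-14.3 -13.2 -12.1]
34 390 [-9.3  0.6  9.9] [-14.3 -13.2 -12.1]
40 399 [-9.8  0.   9.8] [-14.3 -13.2 -12.1]
46 406 [-9.8  0.   9.8] [-14.2 -13.3 -12.2]
52 417 [-9.7  0.6 10.3] [-14.4 -13.3 -12.2]
58 417 [-9.7  0.6 10.2] [-14.3 -13.2 -12.2]
64 452 [-9.6  0.2 10.2] [-14.2 -13.1 162. ]
70 331 [-9.6  0.   9.6] [-14.3 -13.3 -12.1]
[73.87295939 74.42091324 74.46276251]
```

>>> arm_command --moves '[[[0.03,0,0,0.6,0],[0.03,0,0,0,0],[0,0,0,0,0],[0,0,0,0,0]]]'

```text
t: 8.52
eef_pos: [577.0, 41.9, 215.1]
eef_rot: [0.0, 0.624, 0.781, -0.0]
force: [-0.5, -1.5, -1.7]
width: 0.129
```

```bash
python3 - <<'E'
from h import *
s=env.get_state(); print(s['t'],s['eef_pos'],s['force'],s['width']*92,qR(s['eef_rot']).round(4))
im,d,ci=snap('wrist','w5')
for q in ['keeper','keeper_pin','tray','buckle']: print(q,[(r['rect'],round(r['confidence'],2)) for r in env.search_frame('wrist',q)[:3]])
E
python3 slots.py w5
```

```text
8.525 [576.98024691  41.91375041 215.11521236] [-0.46945907 -1.51859196 -1.717845  ] 11.846167886421288 [[-2.203e-01  9.754e-01  3.000e-04]
 [ 9.754e-01  2.203e-01 -9.000e-04]
 [-9.000e-04  1.000e-04 -1.000e+00]]
keeper [([281.0, 2.5, 327.5, 10.8], 0.83)]
keeper_pin [([280.0, 0.0, 327.5, 13.0], 0.64), ([179.5, 0.0, 364.1, 215.2], 0.46), ([383.0, 213.5, 446.1, 267.7], 0.42)]
tray [([183.2, 0.0, 362.8, 218.2], 0.68)]
buckle [([290.5, 62.2, 337.4, 117.5], 0.68)]
L slope 0.0296 at0 -21.16
R slope -0.0097 at0 4.25
slot px 266 40 9 11 X -7.8 Y 64.6  xr -12.0..-3.5 yr 58.9..70.3
slot px 266 65 8 12 X -8.4 Y 36.2  xr -12.1..-4.8 yr 30.4..42.4
slot px 266 91 8 12 X -8.7 Y 8.4  xr -12.4..-5.0 yr 2.5..14.3
ridge near end row 111
```

View pics/w5.png

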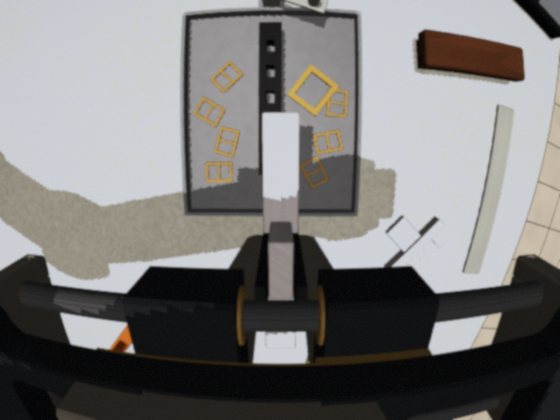

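The second view agrees: the middle slot is at tray-frame (X -8.7, Y 8.4), with three slots showing at (270,45), (270,71) and (270,97). The keeper is open at (305,6). Moving above it.

>>> arm_command --moves '[[[0.0331,-0.0036,0,0.3,0],[0.0331,-0.0036,0,0,0],[0.0332,-0.0036,0,0,0],[0,0,0.03,0,0],[0,0,0.03,0,0],[0,0,0.03,0,0],[0,0,0.02,0,0],[0,0,0.01,0,0],[0,0,0,0,0],[0,0,0,0,0]]]'

```text
t: 10.02
eef_pos: [545.3, 137.8, 96.0]
eef_rot: [0.001, 0.626, 0.78, 0.001]
force: [0.3, -0.1, -1.5]
width: 0.124
```

```bash
python3 - <<'E'
from h import *
p=[]
for k in range(2):
    s=env.get_state(); p.append(s['eef_pos']); print(s['t'],s['eef_pos'],s['force'],s['width']*92,qR(s['eef_rot']).round(4)[:2,:2].ravel())
    im,d,ci=snap(['wrist','side'][k],'w6%d'%k)
a=cv2.imread('pics/w61.png')[200:310,210:340]; cv2.imwrite('pics/c6.png',cv2.resize(a,None,fx=5,fy=5,interpolation=cv2.INTER_CUBIC))
E
```

```text
10.025 [545.27766219 137.78795791  96.00507375] [ 0.31800196 -0.08660999 -1.51557269] 11.4425713300691 [-0.2159  0.9764  0.9764  0.2159]
10.075 [545.31132105 137.76780966  96.08488936] [-0.12289559  0.86168792 -1.54083072] 11.665329133174257 [-0.216   0.9764  0.9764  0.216 ]
```

View pics/w60.png

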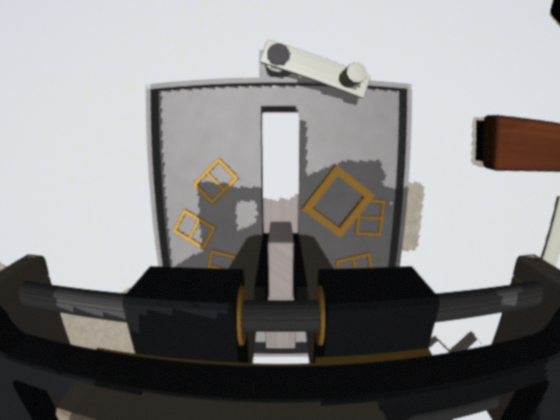

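View pics/c6.png

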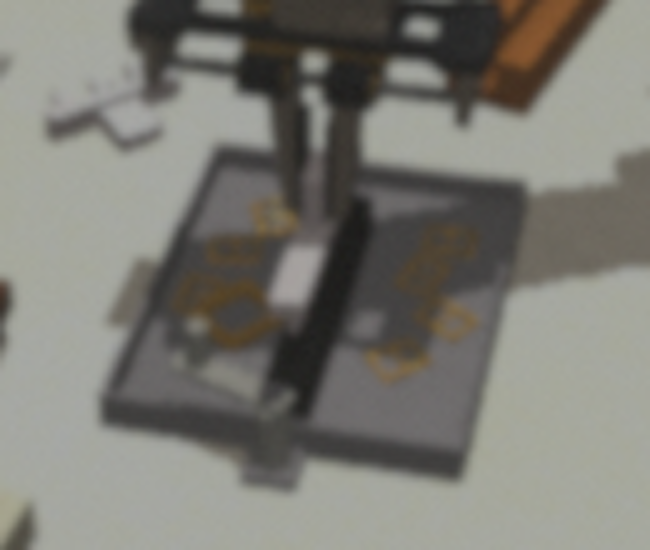

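```bash
python3 - <<'E'
from h import *
n=np.load('pics/w60.npz'); P=cloud(n,True); z=P[...,2]; T=np.array([545.3,137.8]); tx=np.array([-.216,.9764]); ty=np.array([.9764,.216])
A=(P[...,:2]-T)@tx; B=(P[...,:2]-T)@ty
for v in range(98,122,1): print(v,[int(z[v,u]) for u in range(254,308,2)])
m=np.zeros(z.shape,bool); m[90:215,240:320]=1
bar=m&(z>78)&(z<88); rg=m&(z>30)&(z<38)
print('bar',np.percentile(B[bar],[0.5,50,99.5]),A[bar].max(),np.median(z[bar]))
for a in range(20,90,10):
    s=rg&(A>a)&(A<a+10)
    b=bar&(A>a)&(A<a+10)
    if s.sum(): print(a,s.sum(),np.percentile(B[s],[1,99]).round(1),A[s].max().round(1), np.percentile(B[b],[1,99]).round(1) if b.sum() else '')
E
```

```text
98 [6, 5, 5, 6, 5, 4, 5, 6, 6, 6, 6, 6, 6, 6, 5, 5, 5, 6, 5, 6, 6, 5, 6, 4, 5, 4, 6]
99 [5, 4, 5, 6, 5, 5, 6, 5, 5, 6, 5, 6, 6, 6, 5, 5, 5, 6, 6, 5, 6, 5, 7, 6, 5, 6, 6]
100 [5, 5, 6, 5, 5, 6, 5, 5, 5, 4, 5, 6, 6, 5, 6, 6, 6, 6, 6, 5, 5, 6, 6, 6, 6, 6, 5]
101 [6, 6, 5, 5, 5, 5, 7, 6, 6, 6, 5, 5, 7, 6, 6, 5, 4, 5, 7, 5, 6, 6, 4, 5, 5, 5, 6]
102 [5, 5, 5, 6, 4, 5, 6, 5, 4, 5, 5, 5, 6, 6, 6, 7, 6, 6, 5, 6, 5, 5, 5, 5, 5, 5, 6]
103 [5, 6, 6, 5, 5, 258, 6, 5, 6, 5, 5, 5, 6, 6, 5, 5, 6, 5, 5, 5, 6, 4, 5, 6, 5, 5, 6]
104 [6, 4, 5, 5, 6, 5, 5, 6, 5, 6, 4, 5, 6, 5, 4, 6, 7, 5, 4, 6, 5, 5, 6, 6, 6, 6, 6]
105 [5, 5, 4, 5, 6, 4, 3, 4, 6, 5, 5, 7, 5, 5, 5, 5, 5, 7, 5, 6, 6, 6, 5, 7, 7, 6, 5]
106 [7, 6, 5, 5, 33, 34, 35, 32, 35, 34, 32, 34, 36, 34, 32, 33, 33, 33, 34, 33, 33, 6, 6, 5, 6, 5, 5]
107 [5, 6, 5, 5, 34, 34, 33, 33, 32, 33, 33, 34, 33, 34, 34, 33, 34, 33, 35, 34, 34, 7, 6, 6, 6, 5, 6]
108 [5, 5, 4, 6, 34, 33, 33, 33, 33, 33, 32, 35, 34, 33, 33, 33, 33, 34, 34, 34, 33, 5, 6, 6, 6, 5, 7]
109 [6, 6, 6, 7, 33, 33, 33, 34, 33, 32, 33, 33, 34, 34, 33, 34, 34, 33, 33, 33, 33, 6, 6, 5, 6, 5, 6]

[... 883 characters left out ...]
83, 83, 82, 83, 82, 82, 83, 82, 83, 83, 83, 6, 6, 6, 6]
119 [7, 5, 5, 32, 82, 82, 82, 82, 83, 82, 82, 83, 83, 82, 81, 258, 82, 82, 83, 83, 82, 83, 82, 6, 5, 5, 6]
120 [4, 6, 5, 32, 83, 83, 82, 83, 82, 82, 83, 82, 83, 83, 83, 83, 83, 82, 83, 83, 82, 84, 82, 5, 5, 5, 5]
121 [5, 5, 6, 33, 82, 82, 82, 82, 82, 82, 84, 83, 82, 83, 82, 83, 81, 82, 82, 83, 82, 83, 82, 5, 5, 5, 5]
bar [-9.70527995  0.04734773 10.25829092] 74.47531612034737 82.79628669460331
20 21 [-13.2 -12.4] 29.3 [-9.4 10.1]
30 21 [-13.1 -12.3] 39.9 [-9.3  9.9]
40 14 [-13.1 -12.9] 49.6 [-9.8  9.8]
50 14 [-13.  -12.8] 59.3 [-9.7 10.3]
60 15 [-12.9 -12.8] 69.7 [-9.6 10.2]
70 176 [-13.5  10.4] 80.0 [-9.6  9.6]
80 84 [-12.8  10.4] 81.5
```

The same picture shows the ridge 1.3 mm off the bar's centre in tool y, and its end gap is 0.75 mm short. Both agree with the pose reading. I'll correct and come down to just above contact.

>>> arm_command --moves '[[[-0.0007,-0.0013,0,0,0],[0,0,0.006,0,0],[0,0,0.005,0,0],[0,0,0,0,0],[0,0,0,0,0]]]'

```text
t: 10.75
eef_pos: [543.4, 136.7, 84.0]
eef_rot: [-0.0, 0.626, 0.78, -0.0]
force: [-0.0, 0.3, -0.7]
width: 0.127
```

>>> arm_command --moves '[[[0,0,0.002,0,0],[0,0,0.002,0,0],[0,0,0,0,0]]]'

```text
t: 11.12
eef_pos: [543.3, 136.5, 79.9]
eef_rot: [-0.0, 0.626, 0.78, -0.0]
force: [-0.6, 0.2, -1.1]
width: 0.131
```

>>> arm_command --moves '[[[0,0,0.0015,0,0],[0,0,0.0015,0,0],[0,0,0,0,0]]]'

```text
t: 11.5
eef_pos: [543.3, 136.5, 76.9]
eef_rot: [-0.0, 0.626, 0.78, -0.0]
force: [-0.4, 0.4, -0.9]
width: 0.13
```

>>> arm_command --moves '[[[0,0,0.002,0,0],[0,0,0.002,0,0],[0,0,0,0,0]]]'

```text
t: 11.88
eef_pos: [543.2, 136.5, 72.8]
eef_rot: [-0.0, 0.626, 0.78, -0.0]
force: [-0.6, -0.5, -1.1]
width: 0.127
```

The tongues are in, about 8 mm deep, with no contact force.

>>> arm_command --moves '[[[0,0,0.002,0,0],[0,0,0.002,0,0],[0,0,0.002,0,0],[0,0,0.002,0,0],[0,0,0.002,0,0],[0,0,0,0,0]]]'

```text
t: 12.62
eef_pos: [543.3, 136.5, 62.9]
eef_rot: [-0.0, 0.626, 0.78, -0.0]
force: [0.2, -0.8, -1.6]
width: 0.128
```

>>> arm_command --moves '[[[0,0,0.0015,0,0],[0,0,0,0,0]]]'

```text
t: 12.88
eef_pos: [543.4, 136.5, 61.5]
eef_rot: [-0.0, 0.626, 0.78, -0.0]
force: [0.8, -0.2, -1.8]
width: 0.133
```

>>> arm_command --moves '[[[0,0,0.001,0,0],[0,0,0,0,0]]]'

```text
t: 13.12
eef_pos: [543.4, 136.5, 60.5]
eef_rot: [-0.0, 0.626, 0.78, -0.0]
force: [0.5, -0.1, -1.9]
width: 0.127
```

>>> arm_command --moves '[[[0,0,0.0007,0,0],[0,0,0,0,0]]]'

```text
t: 13.38
eef_pos: [543.4, 136.5, 59.8]
eef_rot: [-0.0, 0.626, 0.78, -0.0]
force: [0.6, 0.0, -1.4]
width: 0.128
```

>>> arm_command --moves '[[[0,0,0.0007,0,0],[0,0,0,0,0]]]'

```text
t: 13.62
eef_pos: [543.4, 136.5, 59.1]
eef_rot: [0.0, 0.626, 0.78, -0.0]
force: [-0.1, -0.3, -0.7]
width: 0.132
```

>>> arm_command --moves '[[[0,0,0.0005,0,0],[0,0,0,0,0]]]'

```text
t: 13.88
eef_pos: [543.5, 136.6, 59.1]
eef_rot: [0.0, 0.626, 0.78, -0.0]
force: [-2.2, -2.2, 5.1]
width: 0.122
```

```bash
python3 - <<'E'
from h import *
im,d,ci=snap('wrist','w7'); print(env.get_state()['force'])
n=np.load('pics/w7.npz'); P=cloud(n,True); z=P[...,2]
m=np.zeros(z.shape,bool); m[115:200,270:290]=1
print('bar top',np.median(z[m&(z>35)&(z<60)]))
print(env.search_frame('wrist','keeper')[:2],env.search_frame('wrist','keeper_pin')[:2])
E
```

```text
[-2.34782652 -1.15038583  5.26740991]
bar top 45.913741798061324
[{'rect': [258.6, 21.6, 391.8, 91.5], 'confidence': 0.98}] [{'rect': [260.8, 17.9, 393.9, 93.5], 'confidence': 0.9}, {'rect': [131.3, 19.9, 438.0, 362.5], 'confidence': 0.46}]
```

View pics/w7.png

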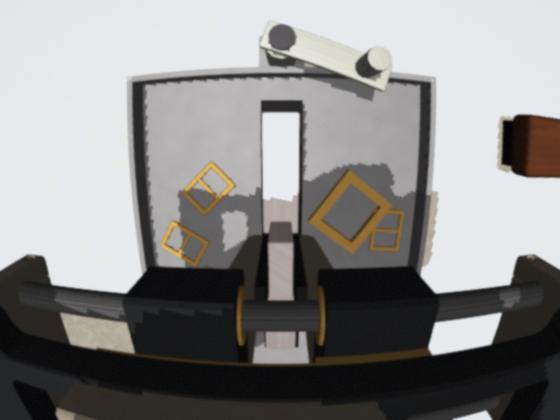

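The strip sits home: bar top at 45.9 mm against 46 nominal, and about 5 N of seating force. The keeper shows its pivot at (282,37) and its pin at (376,60). Measuring the pin.

```bash
python3 - <<'E'
from h import *
n=np.load('pics/w7.npz'); P=cloud(n,True); z=P[...,2]
m=np.zeros(z.shape,bool); m[15:100,250:400]=1
for lo,hi in [(72,90),(45,58),(58,72)]:
    p=P[m&(z>lo)&(z<hi)]; print(lo,len(p),p.mean(0).round(1) if len(p) else '',np.median(p[:,2]) if len(p) else '', p.min(0).round(1),p.max(0).round(1))
o=np.array([545.1,136.5]); 
for v,u in [(60,376),(48,376),(35,282),(55,330)]: print(u,v,P[v,u].round(1))
for f in ('w60',):
    n=np.load('pics/%s.npz'%f); P=cloud(n,True); z=P[...,2]; m=np.zeros(z.shape,bool); m[30:105,330:380]=1
    p=P[m&(z>74)&(z<90)]; print(f,len(p),p.mean(0).round(1))
E
```

```text
72 595 [564.4 242.5  79.1] 79.68027735735242 [559.  237.2  72.1] [570.7 249.   82.3]
45 3474 [539.7 244.8  53.2] 53.08029924441722 [508.9 234.1  45.1] [579.5 257.4  58. ]
58 198 [561.6 240.   65.3] 65.37074245217809 [516.2 237.1  58. ] [569.4 253.8  71.9]
376 60 [563.7 241.7  79.5]
376 48 [562.7 247.4  79.2]
282 35 [519.7 248.6  56.8]
330 55 [545.8 244.8  53.5]
w60 368 [564.7 242.8  79.6]
```

>>> arm_command --moves '[[[0,0,0,0,40],[0,0,0,0,40],[0,0,0,0,40],[0,0,0,0,40],[0,0,-0.01,0,40],[0,0,-0.02,0,40],[0,0,-0.025,0,40],[0,0,0,0,40]]]'

```text
t: 15.02
eef_pos: [545.2, 137.2, 116.6]
eef_rot: [0.002, 0.626, 0.78, 0.002]
force: [0.4, -0.6, -0.6]
width: 0.405
```

```bash
python3 - <<'E'
from h import *
s=env.get_state(); print(s['t'],s['eef_pos'],s['force'],s['joints'])
im,d,ci=snap('wrist','w8')
n=np.load('pics/w8.npz'); P=cloud(n,True); z=P[...,2]
m=np.zeros(z.shape,bool); m[100:300,265:300]=1
q=m&(z>40)&(z<52); print('bar',np.median(z[q]),rectfit(P[cv2.morphologyEx(q.astype(np.uint8),cv2.MORPH_OPEN,np.ones((3,3)))>0]))
m[:]=0; m[15:110,320:420]=1
p=P[m&(z>74)&(z<90)]; print('pin',len(p),p.mean(0).round(1))
n=np.load('pics/scene0.npz'); P=cloud(n); z=P[...,2]
for x,y in [(560,340),(600,330),(520,340),(480,300),(640,300)]:
    k=(abs(P[...,0]-x)<30)&(abs(P[...,1]-y)<30); print(x,y,k.sum(),np.percentile(z[k],[50,98]).round(0) if k.sum() else '')
E
```

```text
15.025 [545.1936607  137.16893908 116.61967672] [ 0.36766358 -0.6204525  -0.60161069] [ 0.12803038  0.52644549 -0.55693601  1.88072841  0.36883505  0.83183355
 -0.401497  ]
bar 45.91708823810063 (array([543. , 139.3]), array([ 20.5, 144.6]), np.float32(12.57))
pin 299 [564.8 242.9  79.5]
560 340 579 [-1.  3.]
600 330 608 [-1.  3.]
520 340 551 [-1.  2.]
480 300 503 [-1.  2.]
640 300 627 [-1.  2.]
```

View pics/w8.png

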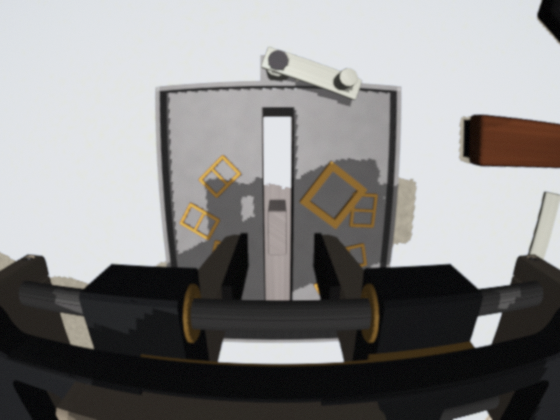

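The strip stays home after release, with its bar top still at 45.9 mm. Going above the pin, turned to straddle it across its path.

>>> arm_command --moves '[[[0.033,0.0142,0,0,40],[0.033,0.0142,0,0,40],[0.0332,0.0143,0,0,40],[0,0,0,-9,40],[0,0,0,-9,40],[0,0,0,-9,40],[0,0,0,-8,40],[0,0,0,0,40],[0,0,0,0,40],[0,0,0,0,40]]]'

```text
t: 16.32
eef_pos: [563.6, 242.6, 113.5]
eef_rot: [0.0, 0.363, 0.932, -0.0]
force: [-0.2, 1.5, 0.4]
width: 0.4
```

```bash
python3 - <<'E'
from h import *
s=env.get_state(); print(s['t'],s['eef_pos'],s['force'],qR(s['eef_rot']).round(3))
im,d,ci=snap('wrist','w9')
E
```

```text
16.325 [563.61099301 242.62963237 113.54437653] [-0.17848075  1.51139405  0.39651481] [[-0.736  0.677 -0.   ]
 [ 0.677  0.736 -0.   ]
 [-0.    -0.    -1.   ]]
```

View pics/w9.png

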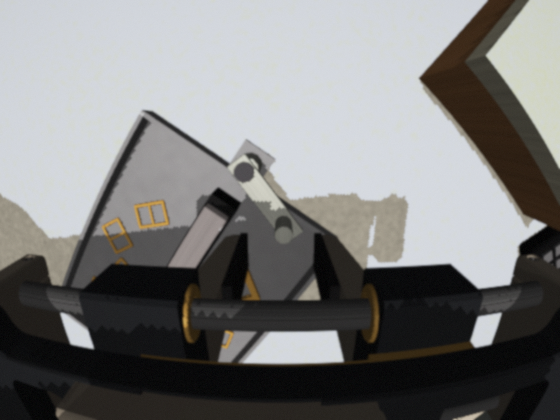

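The pin at (284,228) lies between the open fingers. Going down and narrowing the gap to about 17 mm as a cage.

>>> arm_command --moves '[[[0,0,0.015,0,40],[0,0,0.015,0,40],[0,0,0.0145,0,40],[0,0,0,0,30],[0,0,0,0,20],[0,0,0,0,18],[0,0,0,0,18],[0,0,0,0,18]]]'

```text
t: 17.38
eef_pos: [563.9, 242.6, 69.5]
eef_rot: [0.0, 0.363, 0.932, 0.0]
force: [-0.5, 0.1, -0.7]
width: 0.181
```

```bash
python3 - <<'E'
from h import *
s=env.get_state(); print(s['t'],s['eef_pos'],s['force'],s['width']*92)
# arc rows in tool axes
piv=np.array([519.8,249.5]); tx=np.array([-.736,.677]); ty=np.array([.677,.736])
c=s['eef_pos'][:2]; pin=np.array([564.8,243])
a0=np.arctan2(*(pin-piv)[::-1]); a1=np.radians(12.5-90-2)
print(np.degrees(a0))
prev=c
for a in np.linspace(a0,a1,15)[1:]:
    p=piv+46*np.array([np.cos(a),np.sin(a)]); d=p-prev; print((d@tx).round(1),(d@ty).round(1),p.round(1)); prev=p
im,d,ci=snap('wrist','w10')
E
```

```text
17.375 [563.85562562 242.63887048  69.46384188] [-0.49689506  0.13281222 -0.74560823] 16.6959355384937
-8.21920924889906
-3.0 -2.3 [564.6 238.9]
-1.8 -3.6 [563.4 235. ]
-1.5 -3.8 [562.  231.2]
-1.2 -3.9 [560.2 227.5]
-0.8 -4.0 [558.1 224. ]
-0.5 -4.1 [555.7 220.7]
-0.1 -4.1 [553.  217.6]
0.3 -4.1 [550.  214.8]
0.6 -4.0 [546.8 212.3]
1.0 -4.0 [543.4 210. ]
1.3 -3.9 [539.8 208.1]
1.7 -3.7 [536.  206.5]
2.0 -3.6 [532.2 205.2]
2.3 -3.4 [528.2 204.3]
```

View pics/w10.png

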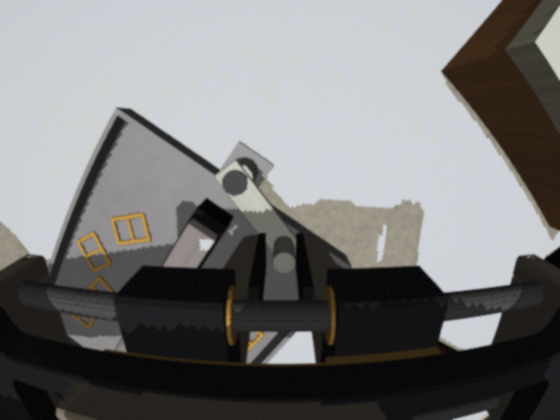

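The pin (284,258) is caged between the fingers. Turning the keeper, first half.

>>> arm_command --moves '[[[-0.003,-0.0023,0,0,18],[-0.0018,-0.0036,0,0,18],[-0.0015,-0.0038,0,0,18],[-0.0012,-0.0039,0,0,18],[-0.0008,-0.004,0,0,18],[-0.0005,-0.0041,0,0,18],[-0.0001,-0.0041,0,0,18],[0,0,0,0,18]]]'

```text
t: 18.42
eef_pos: [551.7, 217.1, 68.9]
eef_rot: [-0.001, 0.363, 0.932, -0.001]
force: [-0.4, 0.6, 0.7]
width: 0.176
```

>>> arm_command --moves '[[[0.0003,-0.0041,0,0,18],[0.0006,-0.004,0,0,18],[0.001,-0.004,0,0,18],[0.0013,-0.0039,0,0,18],[0,0,0,0,18]]]'

```text
t: 19.05
eef_pos: [538.8, 207.7, 69.1]
eef_rot: [-0.0, 0.363, 0.932, -0.001]
force: [1.2, -0.3, 0.2]
width: 0.18
```

```bash
python3 - <<'E'
from h import *
s=env.get_state(); print(s['t'],s['eef_pos'],s['force'],s['width']*92)
im,d,ci=snap('wrist','w11')
E
```

```text
19.05 [538.82853952 207.70479161  69.0500248 ] [ 1.15661139 -0.34899459  0.1557355 ] 16.60420918072967
```

View pics/w11.png

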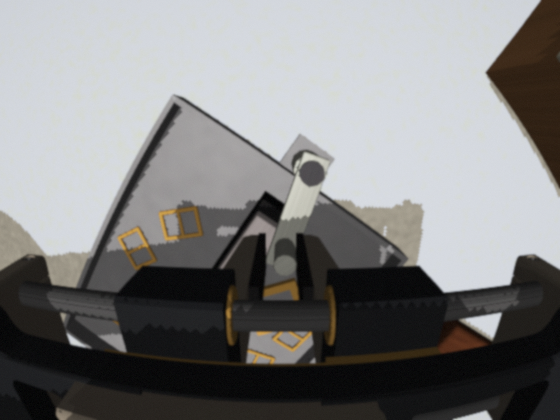

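The blade has swung and now runs from the pivot (312,172) to the pin (285,258). Finishing the turn.

>>> arm_command --moves '[[[0.0017,-0.0037,0,0,18],[0.002,-0.0036,0,0,18],[0.0023,-0.0034,0,0,18],[0,0,0,0,18],[0,0,0,0,18]]]'

```text
t: 19.73
eef_pos: [527.5, 204.1, 69.0]
eef_rot: [-0.0, 0.363, 0.932, -0.0]
force: [0.5, -0.4, -0.2]
width: 0.177
```

>>> arm_command --moves '[[[0,0.0015,0,0,18],[0,0,0,0,25],[0,0,0,0,25],[0,0,-0.01,0,25],[0,0,-0.02,0,25],[0,0,-0.03,0,25],[0,0,-0.04,0,25],[-0.04,0,-0.03,0,25],[-0.04,0,0,0,25],[0,0,0,0,25],[0,0,0,0,25]]]'

```text
t: 21.1
eef_pos: [587.4, 151.8, 200.0]
eef_rot: [-0.0, 0.362, 0.932, 0.0]
force: [-0.8, -0.3, 0.2]
width: 0.249
```

```bash
python3 - <<'E'
from h import *
s=env.get_state(); print(s['t'],s['eef_pos'],s['force'],s['width']*92)
im,d,ci=snap('wrist','w12')
n=np.load('pics/w12.npz'); P=cloud(n,True); z=P[...,2]
k=(abs(P[...,0]-535)<40)&(abs(P[...,1]-225)<45)
pin=P[k&(z>73)&(z<90)&(P[...,1]<230)]; print('pin',len(pin),pin.mean(0).round(1))
d=pin.mean(0)[:2]-np.array([519.8,249.5]); print('keeper rad',np.radians(12.5)-np.arctan2(d[1],d[0]),np.hypot(*d))
bl=P[k&(z>50)&(z<56)]; print('blade',rectfit(bl))
k=(abs(P[...,0]-543)<40)&(abs(P[...,1]-137)<80)
q=(k&(z>42)&(z<49)).astype(np.uint8); q=cv2.morphologyEx(q,cv2.MORPH_OPEN,np.ones((3,3))); print('bar',np.median(z[q>0]),q.sum(),rectfit(P[q>0]))
snap('scene','s12'); snap('side','d12')
for nm,b in (('s12',(95,305,155,395)),('d12',(200,310,210,350))):
    a=cv2.imread('pics/%s.png'%nm)[b[0]:b[1],b[2]:b[3]]; cv2.imwrite('pics/%sc.png'%nm,cv2.resize(a,None,fx=600/a.shape[1],fy=600/a.shape[1],interpolation=cv2.INTER_CUBIC))
E
```

```text
21.1 [587.44172126 151.82728784 199.99451861] [-0.75030749 -0.29619979  0.18869418] 22.89142008417626
pin 149 [531.  203.7  79.9]
keeper rad 1.5494994267335824 47.19528940032534
blade (array([525.9, 224.1]), array([16.8, 70.7]), np.float32(14.03))
bar 45.897982549193955 1967 (array([544.2, 135.2]), array([ 20.5, 146.6]), np.float32(12.64))
```

View pics/w12.png

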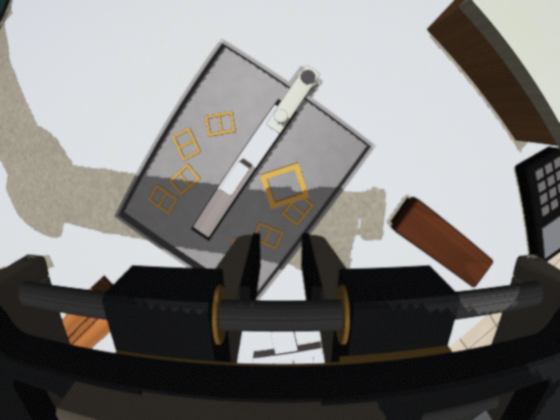

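View pics/s12c.png

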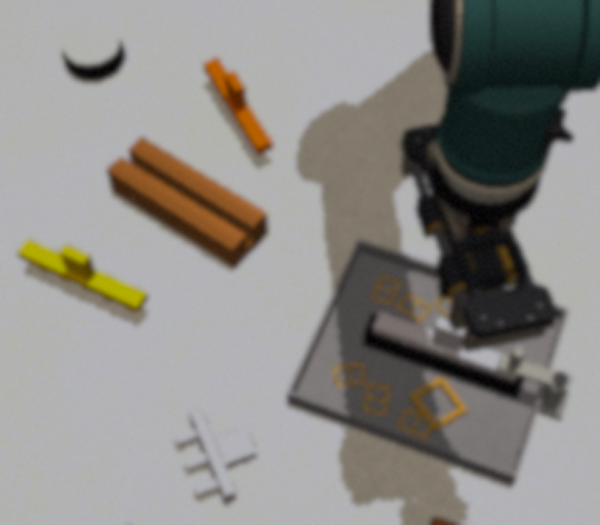

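The keeper lies over the bar's end, from pivot (307,77) to pin (282,117). The strip is flat and parallel, the buckle is still in place at (284,186), and the robot is clear of everything.

```bash
python3 -c "
from plant import env
print(env.hand_in(), env.get_state()['t'])"
```

```text
the job is handed in; nothing more can be done
the job is handed in; nothing more can be done
```

The divider strip is fully home in the ridge, the keeper is locked over its end, and the job was handed in after about 21 s. No verdict was reported.

- **Choosing and lifting:** I took the bare aluminium strip from the wooden stand and left the yellow and orange look-alikes alone.
- **Fitting:** I found the slots in the wrist camera's depth pictures and corrected the alignment by about 1.5 mm just above the ridge. I then lowered in steps of 2 mm or less. The highest push I read was about 5 N, at seating.
- **Locking:** I let go of the strip, then turned the keeper by its pin with the fingers loosely around it and backed away.

**Last checks:**
- **Strip height:** the bar top measured 45.9 mm, against 46 mm when home.
- **Alignment:** the strip's yaw of 12.6° matched my estimate for the tray, about 12.5°.
- **Keeper:** it measured 1.55 rad from the pin. The blade's own angle reads about 1.4° off the strip, which agrees to within about 0.02 rad.
- **Bystanders:** nothing looked shifted in the last pictures, but I judged this by eye and did not measure positions.
- **Robot:** it was well clear of everything.

No check failed. The one small disagreement was pose readings that differed from the commanded position by up to about 1 mm, which the alignment correction covered.

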